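Stand the fallen bookend back up against the sketchbooks

TASK

The wooden bookend has fallen over towards the row of sketchbooks. Without gripping or lifting it, push it back up with your fingertips so that it stands on its thick base block, then push it along the table until its thin upright is flat and snug against the last sketchbook. Keep the sketchbooks upright in their row, leave everything else on the table alone, and finish clear of it all.

Things in the scene. Friction and masses are not known exactly. Their poses are not given: they have to be found in the camera images.
- bookend: fallen wooden bookend, loose, about 0.39 kg, 110 mm wide: a thin upright board with arched top (15 mm thick, 140 mm tall) fixed on one end of a thick base block (30 mm thick, 120 mm long incl. the upright). Origin: middle of the heel edge (upright's outer face meets underside); x along it, z up the upright, y out of its outer face, base along -y. Start: upright flat on the table, z level towards the books
- base_end (a point): middle of the free end (30 x 110 mm) of the bookend's base block, 120 mm from the heel edge; axes as the bookend's. At the start it is the top, 120 mm above the table; the block's upper side (30 mm from the heel edge) looks at the books, and 1 to 2 N near its top, away from the books, tips the bookend over its heel edge; 35 degrees on it drops onto its base by itself. Standing: 15 mm above the table
- book_face (a point): middle of the outer cover (148 mm wide, 200 mm tall) of the last sketchbook, the one nearest the bookend, 60 mm above the table. y points into the row at right angles to the cover, x along the cover, z up. At the start the bookend's heel edge is 165 to 235 mm from this cover and up to 0.2 rad off parallel
- book1: hard-cover sketchbook standing upright, next to the chest, 148 x 26 x 200 mm (wide, thick, tall), loose; origin at the middle of its foot, y points along the row towards the chest, z up. The row stands against the side of a heavy chest of drawers that does not move
- book2: hard-cover sketchbook standing upright, second from the chest, 140 x 18 x 190 mm (wide, thick, tall), loose; origin at the middle of its foot, y points along the row towards the chest, z up. The row stands against the side of a heavy chest of drawers that does not move
- book3: hard-cover sketchbook standing upright, third from the chest, 148 x 24 x 205 mm (wide, thick, tall), loose; origin at the middle of its foot, y points along the row towards the chest, z up. The row stands against the side of a heavy chest of drawers that does not move
- book4: hard-cover sketchbook standing upright, the last one, nearest the bookend, 148 x 22 x 200 mm (wide, thick, tall), loose; origin at the middle of its foot, y points along the row towards the chest, z up. The row stands against the side of a heavy chest of drawers that does not move
- glue_stick: white glue stick standing on end, 29 mm across and 100 mm tall; loose, to be left alone; origin at the middle of its underside, z up
- potato_stamp: half potato lying cut face down, an 84 x 60 mm, 36 mm high brown dome; loose, to be left alone; origin at the middle of its underside, z up
- marker: black marker pen with white cap, lying, 135 mm long and 15 mm thick; loose, to be left alone; origin at the middle of its underside, z up
- ink_bottle: upright black ink bottle with red cap, 52 mm across and 165 mm tall; loose, to be left alone; origin at the middle of its underside, z up
- ink_jar: squat black ink jar with screw cap, 52 mm across and 62 mm tall; loose, to be left alone; origin at the middle of its underside, z up
- measuring_cup: white plastic measuring cup with a short side tab, 84 mm across the rim and 58 mm tall; loose, to be left alone; origin at the middle of its underside, z up
- clear_cup: clear plastic drinking cup, 76 mm across the rim and 110 mm tall; loose, to be left alone; origin at the middle of its underside, z up
- stamp_pad: shut black stamp-pad tin lying flat, 119 x 82 x 17 mm; loose, to be left alone; origin at the middle of its underside, z up
Things that resemble listed ones, but are neither listed nor needed, are in the scene too. What is shaped like the book3 but red is not meant. There is more than one size of the bookend; the one meant has the size given above.

How it is judged:
By the outcome, as a careful person would: the job done as asked, in the order asked, and still so for the second after the job is handed in, with the robot touching nothing.
It also fails if it takes over 51 s, if anything falls off the work surface, if the arm or the gripper's body presses on something with over 40 N, if the wrist force passes 120 N, or if a joint passes its speed limit or range.

ROBOT

A 6-joint arm with a two-finger parallel gripper is mounted at the origin on the work surface. World frame = base frame: x ahead of the robot, y to its left, z up, the work surface at z = 0. Lengths are in m, angles in rad, forces in N, time in s.
With the tool pointing down it reaches from about 0.275 to 0.975 m from the base axis. Payload 8.4 kg.
Tool frame: the origin (TCP) lies at the very end of the fingers, on their centre line; the grasp point (between the pads) lies bot.grasp_offset behind it (bot.grasp_offset is the distance from the TCP to the grasp point, in m); z points along the fingers, y is the line along which they close (so a half turn about z gives the same grasp; the last joint's range is limited). The gripper opens to 92 mm and grips with 3 to 60 N. Pads are 20 mm wide; open, the fingers measure 128 mm over their backs; the gripper's body (75 mm by 189 mm) begins 69 mm behind the grasp point.
Start: joints at [1.204, 0.353, 1.633, -0, 1.155, -0.002], TCP at [0.223, 0.584, 0.215] pointing down, gripper open.
Joint ranges: [-2.63, 2.63], [-0.92, 2.1], [0.06, 2.66], [-1.3, 4.44], [0, 2.69], [-3.02, 3.02]. Speed limits (rad/s): [2.22, 2.22, 2.79, 3.14, 3.14, 3.14].

INTERFACE

Orientations are given as a unit quaternion [x, y, z, w].
In Python, from workcell import bot gives the robot as it stands. The module is installed in compiled form; this text tells all that it offers.
- The arm moves only by the tool send_rows, never from a script. Its argument "steps" is a list of rows, each a list of 3 entries, a list of its own where there are three numbers: the finger opening in m, from 0 to 0.0919, then the shift along the world's x, y, z in m, then the turn about the world's z in degrees. In form: [[claw, [dx, dy, dz], roll], ...]. A call has 1 to 5 rows; each row shifts and turns the commanded pose from where the row before left it; what a row does not reach is not made up. A row lasts 1/8 s, in which the tool goes at most 62.5 mm and 10.7 degrees, less where a joint would pass 70% of its speed; a pose out of reach is approached as far as the arm can. A call with a gripper value outside its range is refused whole. The fingers move at their own pace and stop on an object; the grip force is fixed at half the most. Time passes only in rows, so rows that do not move let the fingers close. It gives the time, the measured TCP pose, the force, the opening and the grip force at its end, in the units of the state.
- bot.observe(): the state, without advancing time (a new reading comes with each control period).
- bot.grab_frame(name): name is "scene" or "top" or "wrist"; returns (picture, depth): 420x560x3 uint8, red, green, blue; 420x560 float32, m along the optical axis (not along the pixel's ray), 0 where there is no reading.
- bot.calibration(name): a dict with "camera_matrix" (3x3 intrinsics, pixels), "extrinsics" (4x4, takes a point from camera to world coordinates); the wrist camera has in their place "hand_eye" (4x4, takes a point from camera to tool coordinates, whose origin is the TCP and whose axes are the flange's). Camera axes: x right, y down, z forward; pixel columns grow to the right and rows downward; lengths in m; the calibration is good to about 2 mm. A picture is of the moment at which its call begins: read the wrist's pose just before it. calibration takes no time and is no camera call.
- bot.job_done(): hands the job in; it is judged then, once.
The state is a dict: "clock": time; "joint_positions": joint angles; "joint_velocities": joint speeds; "effort": joint torques, N m; "eef_pos": TCP position; "eef_rot": TCP orientation; "ft_force": force on the tool from outside, world axes, zero at the start; "ft_torque": the same for the moment, N m; "finger_gap": opening from 0.0 (shut) to 1.0 (fully open); "grasp_force": force on a finger pad.
Only numpy, scipy, OpenCV 4.12 (cv2) and the standard library are available. Lean on these libraries where they do the work, as an engineer would, in place of code of your own. Each camera call takes 0.05 s, during which the arm holds its last target. There are 200 camera calls.

## Working session

There is one attempt and no reset: what is moved stays moved. The work goes in short steps, Python scripts to look and compute and a tool call to move; the robot and the scene stay as the last step left them, time stands still between calls to the robot, and variables do not carry over. Pictures are saved under pics/ and viewed, at most 10 in all, crops included, and the job is handed in when it is done.

Besides the shell and the picture viewer there is one more tool, called after "Call:" by a JSON object that holds its "name" and its "arguments", one argument or row to a line. send_rows: Moves the arm, as the interface text tells. Its arguments: {"type":"object","properties":{"steps":{"type":"array","items":{"type":"array"}}},"required":["steps"]}

```bash
mkdir -p pics
cat > h.py <<'E'
import numpy as np, cv2
from workcell import bot
from scipy.spatial.transform import Rotation as R
def cloud(name):
    s=bot.observe(); im,d=bot.grab_frame(name); c=bot.calibration(name); K=np.array(c["camera_matrix"])
    if "extrinsics" in c: T=np.array(c["extrinsics"])
    else:
        W=np.eye(4); W[:3,:3]=R.from_quat(s["eef_rot"]).as_matrix(); W[:3,3]=s["eef_pos"]; T=W@np.array(c["hand_eye"])
    v,u=np.mgrid[:d.shape[0],:d.shape[1]]
    P=np.stack([(u-K[0,2])/K[0,0]*d,(v-K[1,2])/K[1,1]*d,d],-1)@T[:3,:3].T+T[:3,3]
    P[d==0]=np.nan
    return im,P,T
def save(n,im): cv2.imwrite(f"pics/{n}.png",im[...,::-1])
E
python3 - <<'E'
from h import *
for n in ("top","scene"):
    im,P,T=cloud(n); save(n,im); np.save(n+".npy",P); print(n,T.round(3).tolist())
a=cv2.imread("pics/top.png");b=cv2.imread("pics/scene.png")
print(bot.observe()["eef_pos"],bot.observe()["eef_rot"],bot.grasp_offset)
E
```

```text
top [[-0.022, -0.987, 0.16, 0.356], [-1.0, 0.024, 0.01, -0.101], [-0.014, -0.16, -0.987, 1.158], [0.0, 0.0, 0.0, 1.0]]
scene [[0.81, 0.43, -0.398, 0.941], [0.586, -0.579, 0.567, -0.709], [0.014, -0.692, -0.721, 0.849], [0.0, 0.0, 0.0, 1.0]]
[0.22282927 0.58346934 0.21395064] [ 1.81385404e-01  9.83411904e-01 -5.92121345e-04 -1.10153726e-04] 0.0187
```

View pics/top.png

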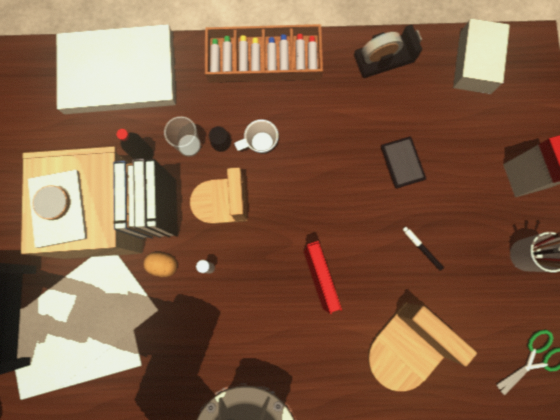

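View pics/scene.png

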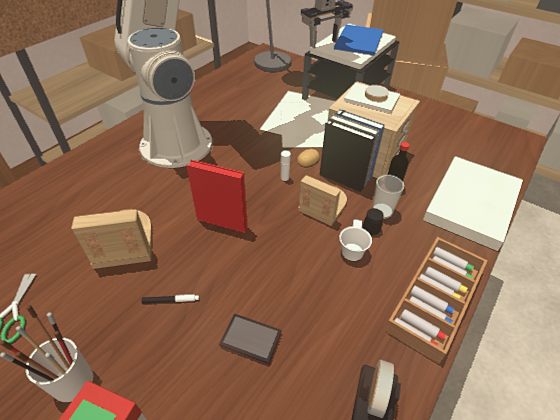

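The candidates for the bookend are the small one near the books at top (215,197) and a larger one at top (420,345). The red book at (322,277) isn't the one meant. I'll measure both bookends and the book face.

Run:
```python
from h import *
P=np.load("top.npy"); im=cv2.imread("pics/top.png")
def rep(n,u0,u1,v0,v1,zlo,zhi):
    Q=P[v0:v1,u0:u1].reshape(-1,3); Q=Q[(Q[:,2]>zlo)&(Q[:,2]<zhi)]
    r=cv2.minAreaRect((Q[:,:2]*1000).astype(np.float32)); print(n,len(Q),"z",np.percentile(Q[:,2],[5,50,95]).round(3),"rect",np.round(r[0]),np.round(r[1]),round(r[2],1)); print(np.round(cv2.boxPoints(r)).tolist())
rep("small top",185,255,160,230,.1,.2)
rep("small slab",185,255,160,230,.008,.025)
rep("big top",365,480,295,395,.1,.3)
rep("big slab",365,480,295,395,.008,.03)
rep("book tops",110,185,150,245,.18,.22)
for n,b in dict(potato=(142,180,248,280),glue=(192,218,255,278),cup=(232,282,117,156),jar=(206,232,125,152),clear=(160,205,115,160),redcap=(112,150,125,160),redbook=(300,345,230,315),pad=(380,428,135,190),marker=(400,445,225,270)).items(): rep(n,*b,.008,.3)
S=np.load("scene.npy")
# book4 face and base end points from the scene view
F=S[120:190,320:376].reshape(-1,3); F=F[(F[:,2]>.02)&(F[:,2]<.19)]
F=F[np.isfinite(F[:,0])]; print("face",np.percentile(F,[2,50,98],axis=0).round(3).tolist())
y=np.median(F[:,1]); G=F[abs(F[:,1]-y)<.02]; c,*_=np.linalg.lstsq(np.c_[G[:,0],G[:,2],np.ones(len(G))],G[:,1],rcond=None);print("y=",c.round(4),G[:,0].min(),G[:,0].max())
B=S[175:228,295:345].reshape(-1,3); B=B[(B[:,2]>.02)&(B[:,2]<.105)];c,*_=np.linalg.lstsq(np.c_[B[:,0],B[:,2],np.ones(len(B))],B[:,1],rcond=None); print("base under y=",c.round(4),np.percentile(B,[2,50,98],axis=0).round(3).tolist())
save("crop",cv2.resize(im[100:290,100:340,::-1],(720,570)))
```

```text
small top 656 z [0.111 0.121 0.124] rect [573.   7.] [110.  31.] 2.5
[[517.0, 20.0], [518.0, -11.0], [629.0, -6.0], [627.0, 24.0]]
small slab 1515 z [0.012 0.016 0.019] rect [567.  60.] [118. 139.] 1.8
[[506.0, 128.0], [510.0, -11.0], [627.0, -7.0], [623.0, 131.0]]
big top 1668 z [0.115 0.159 0.163] rect [ 245. -432.] [146.  40.] 46.3
[[180.0, -471.0], [210.0, -499.0], [310.0, -394.0], [281.0, -366.0]]
big slab 3607 z [0.017 0.021 0.025] rect [ 204. -432.] [264. 203.] 84.7
[[90.0, -555.0], [293.0, -573.0], [317.0, -310.0], [115.0, -291.0]]
book tops 3401 z [0.186 0.197 0.205] rect [555. 216.] [208. 102.] 2.2
[[449.0, 263.0], [453.0, 161.0], [661.0, 170.0], [657.0, 271.0]]
potato 665 z [0.015 0.029 0.037] rect [414. 203.] [82. 58.] 74.8
[[376.0, 171.0], [431.0, 156.0], [453.0, 235.0], [397.0, 250.0]]
glue 183 z [0.022 0.1   0.104] rect [408.  99.] [61. 28.] 73.6
[[386.0, 74.0], [413.0, 66.0], [430.0, 124.0], [404.0, 132.0]]
cup 686 z [0.01  0.049 0.061] rect [715. -46.] [ 83. 103.] 54.0
[[649.0, -49.0], [732.0, -110.0], [781.0, -43.0], [697.0, 18.0]]
jar 422 z [0.018 0.061 0.066] rect
[... 311 characters left out ...]
.0], [732.0, 245.0], [696.0, 303.0]]
redbook 1248 z [0.046 0.202 0.207] rect [ 393. -190.] [103. 179.] 71.9
[[292.0, -211.0], [462.0, -267.0], [494.0, -169.0], [324.0, -113.0]]
pad 1498 z [0.015 0.019 0.023] rect [ 658. -408.] [119.  88.] 14.7
[[589.0, -380.0], [611.0, -466.0], [727.0, -435.0], [704.0, -350.0]]
marker 323 z [0.01  0.014 0.019] rect [ 447. -453.] [134.  55.] 45.7
[[381.0, -482.0], [420.0, -520.0], [514.0, -424.0], [475.0, -386.0]]
face [[0.488, 0.014, 0.023], [0.573, 0.168, 0.112], [0.632, 0.238, 0.187]]
y= [0.0599 0.001  0.1347] 0.4832669775023251 0.6334657342636408
base under y= [-0.0375 -0.4078  0.0485] [[0.525, -0.012, 0.021], [0.579, -0.007, 0.062], [0.63, 0.168, 0.104]]
```

View pics/crop.png

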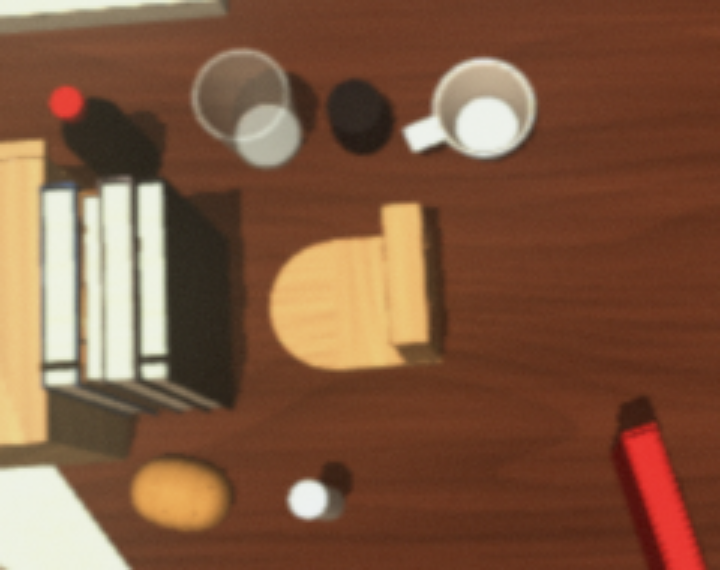

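The small bookend at top (215,197) is the right one. It measures 110 x 31 mm and 121 mm high, while the other has a 146 mm wide end at 160 mm. Its block runs from y = -0.011 to 0.022 around x = 0.572, with a yaw of about 2.5°. The book face is at y ≈ 0.168 with a yaw of about 3.4°. I'll raise the arm first, then travel.

Call:
{"name": "send_rows", "arguments": {
  "steps": [
    [0.06,[0,0,0.06],0],
    [0.06,[0,0,0.06],0],
    [0.06,[0,0,0.06],0],
    [0.06,[0.02,-0.05,0],-10],
    [0.06,[0.02,-0.05,0],-10]
  ]
}}

```text
clock: 0.72
eef_pos: [0.2632, 0.483, 0.3949]
eef_rot: [0.351, 0.936, 0.0, 0.0]
ft_force: [0.5, -1.2, 0.3]
finger_gap: 0.65
grasp_force: 0.0
```

Call:
{"name": "send_rows", "arguments": {
  "steps": [
    [0.06,[0.03,-0.05,0],-10],
    [0.06,[0.03,-0.05,0],-10],
    [0.06,[0.03,-0.05,0],-10],
    [0.06,[0.03,-0.05,0],-10],
    [0.06,[0.03,-0.05,0],-6]
  ]
}}

```text
clock: 1.35
eef_pos: [0.4135, 0.2321, 0.3945]
eef_rot: [0.689, 0.725, -0.0, 0.0]
ft_force: [-0.0, 0.7, 0.7]
finger_gap: 0.653
grasp_force: 0.0
```

Call:
{"name": "send_rows", "arguments": {
  "steps": [
    [0.06,[0.03,-0.05,0],0],
    [0.06,[0.04,-0.05,0],0],
    [0.06,[0.04,-0.05,0],0],
    [0.06,[0.04,-0.03,0],0],
    [0.06,[0,0,0],0]
  ]
}}

```text
clock: 1.98
eef_pos: [0.5626, 0.054, 0.3933]
eef_rot: [0.689, 0.725, -0.001, -0.0]
ft_force: [-1.2, 0.3, -0.2]
finger_gap: 0.653
grasp_force: 0.0
```

Run:
```python
from h import *
s=bot.observe(); print(s["clock"],s["eef_pos"],s["finger_gap"],R.from_quat(s["eef_rot"]).as_matrix().round(3)); 
im,P,T=cloud("wrist"); save("w1",im); np.save("w1.npy",P)
Q=P.reshape(-1,3); Q=Q[(abs(Q[:,0]-.57)<.1)&(abs(Q[:,1]-.01)<.05)&(Q[:,2]>.112)&(Q[:,2]<.135)]
r=cv2.minAreaRect((Q[:,:2]*1000).astype(np.float32)); print(len(Q),r,np.median(Q[:,2]),cv2.boxPoints(r).round().tolist())
```

```text
1.975 [0.5625645  0.05404402 0.39333797] 0.6528072561575804 [[-0.051  0.999 -0.001]
 [ 0.999  0.051 -0.001]
 [-0.001 -0.002 -1.   ]]
1472 ((575.2067260742188, 10.563840866088867), (109.16580963134766, 29.130050659179688), 2.9289708137512207) 0.1193162418325549 [[520.0, 22.0], [521.0, -7.0], [630.0, -1.0], [629.0, 28.0]]
```

View pics/w1.png

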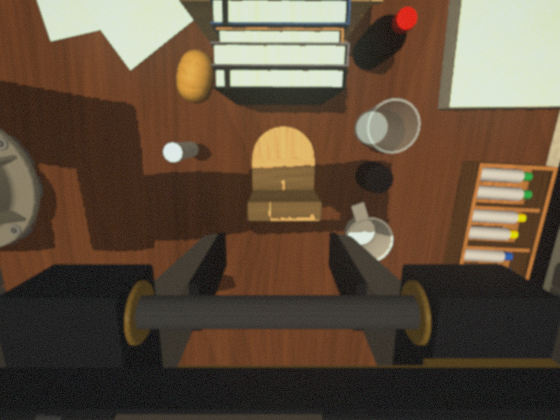

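The wrist view shows the bookend block at pixel (285,207), centred at x = 0.575, with its book-side face at y ≈ 0.025. The fingers are parallel to it. Descending behind it now.

Call:
{"name": "send_rows", "arguments": {
  "steps": [
    [0.06,[0.011,0.001,-0.06],0],
    [0.06,[0,0,-0.06],0],
    [0.06,[0,0,-0.06],0],
    [0.06,[0,0,-0.06],0],
    [0.06,[0,0,-0.048],0]
  ]
}}

```text
clock: 2.65
eef_pos: [0.5702, 0.0585, 0.1047]
eef_rot: [0.687, 0.726, -0.0, -0.001]
ft_force: [0.6, -0.0, -0.5]
finger_gap: 0.653
grasp_force: 0.0
```

Call:
{"name": "send_rows", "arguments": {
  "steps": [
    [0.06,[0,0,0],0],
    [0.06,[0,-0.01,0],0],
    [0.06,[0,-0.01,0],0],
    [0.06,[0,-0.005,0],0],
    [0.06,[0,-0.005,0],0]
  ]
}}

```text
clock: 3.28
eef_pos: [0.5727, 0.0268, 0.1076]
eef_rot: [0.688, 0.726, 0.001, 0.001]
ft_force: [0.1, 2.0, 1.5]
finger_gap: 0.655
grasp_force: 0.7
```

```bash
cat > st.py <<'E'
from h import *
s=bot.observe(); print(s["clock"],s["eef_pos"].round(4),s["ft_force"])
im,P,T=cloud("top"); np.save("t.npy",P)
Q=P.reshape(-1,3); Q=Q[(abs(Q[:,0]-.57)<.09)&(Q[:,1]>-.2)&(Q[:,1]<.15)]
# profile along y: median height
for y in np.arange(-.18,.15,.01):
    q=Q[abs(Q[:,1]-y)<.005]; print(round(y,2),np.percentile(q[:,2],[50,75]).round(3) if len(q) else 0,end="; ")
E
python3 st.py
```

```text
3.275 [0.5727 0.0268 0.1076] [0.0535752  1.97002466 1.47172098]
-0.18 [0.001 0.003]; -0.17 [0.001 0.003]; -0.16 [0.001 0.003]; -0.15 [0.001 0.002]; -0.14 [0.001 0.003]; -0.13 [0.001 0.003]; -0.12 [0.001 0.003]; -0.11 [0.001 0.003]; -0.1 [0.001 0.003]; -0.09 [0.001 0.003]; -0.08 [0.001 0.003]; -0.07 [0.001 0.003]; -0.06 [0.002 0.003]; -0.05 [0.001 0.003]; -0.04 [0.497 0.533]; -0.03 [0.526 0.565]; -0.02 [0.118 0.534]; -0.01 [0.122 0.506]; 0.0 [0.502 0.51 ]; 0.01 [0.503 0.51 ]; 0.02 [0.501 0.509]; 0.03 [0.502 0.509]; 0.04 [0.504 0.51 ]; 0.05 [0.504 0.51 ]; 0.06 [0.506 0.51 ]; 0.07 [0.529 0.556]; 0.08 [0.549 0.572]; 0.09 [0.514 0.52 ]; 0.1 [0.024 0.025]; 0.11 [0.022 0.024]; 0.12 [0.02  0.023]; 0.13 [0.001 0.003]; 0.14 [0.001 0.003];
```

The slab end has risen to 24 mm, so the bookend is tipping and not sliding. I'll keep pushing.

Call:
{"name": "send_rows", "arguments": {
  "steps": [
    [0.06,[0,-0.008,0],0],
    [0.06,[0,-0.008,-0.002],0],
    [0.06,[0,-0.008,-0.002],0],
    [0.06,[0,-0.008,0],0],
    [0.06,[0,0,0],0]
  ]
}}

```text
clock: 3.95
eef_pos: [0.5718, -0.0054, 0.1023]
eef_rot: [0.688, 0.726, -0.0, -0.0]
ft_force: [0.3, 1.4, -0.1]
finger_gap: 0.657
grasp_force: 0.4
```

```bash
python3 st.py
```

```text
3.95 [ 0.5718 -0.0054  0.1023] [ 0.26005444  1.38959497 -0.09783503]
-0.18 [0.001 0.003]; -0.17 [0.001 0.003]; -0.16 [0.001 0.003]; -0.15 [0.002 0.003]; -0.14 [0.001 0.003]; -0.13 [0.001 0.003]; -0.12 [0.002 0.003]; -0.11 [0.002 0.003]; -0.1 [0.001 0.003]; -0.09 [0.001 0.003]; -0.08 [0.001 0.003]; -0.07 [0.488 0.514]; -0.06 [0.52 0.56]; -0.05 [0.498 0.539]; -0.04 [0.5   0.505]; -0.03 [0.5   0.505]; -0.02 [0.496 0.504]; -0.01 [0.496 0.504]; 0.0 [0.497 0.504]; 0.01 [0.498 0.504]; 0.02 [0.499 0.504]; 0.03 [0.501 0.505]; 0.04 [0.525 0.552]; 0.05 [0.551 0.573]; 0.06 [0.045 0.048]; 0.07 [0.048 0.049]; 0.08 [0.051 0.054]; 0.09 [0.056 0.057]; 0.1 [0.058 0.06 ]; 0.11 [0.06  0.062]; 0.12 [0.001 0.003]; 0.13 [0.001 0.003]; 0.14 0;
```

Call:
{"name": "send_rows", "arguments": {
  "steps": [
    [0.06,[0,-0.008,0],0],
    [0.06,[0,-0.008,0],0],
    [0.06,[0,-0.008,0],0],
    [0.06,[0,-0.008,0],0],
    [0.06,[0,-0.006,0],0]
  ]
}}

```text
clock: 4.62
eef_pos: [0.5721, -0.0434, 0.1026]
eef_rot: [0.688, 0.726, 0.0, 0.0]
ft_force: [0.1, 0.3, -0.0]
finger_gap: 0.655
grasp_force: 0.0
```

Call:
{"name": "send_rows", "arguments": {
  "steps": [
    [0.06,[0,-0.004,0],0],
    [0.06,[0,0,0],0],
    [0.06,[0,0,0],0],
    [0.06,[0,0,0],0]
  ]
}}

```text
clock: 5.12
eef_pos: [0.5721, -0.0465, 0.1026]
eef_rot: [0.688, 0.726, -0.0, -0.0]
ft_force: [-0.8, 0.1, 0.5]
finger_gap: 0.655
grasp_force: 0.0
```

```bash
python3 st.py
```

```text
5.125 [ 0.5721 -0.0465  0.1026] [-0.78222781  0.09106655  0.49368477]
-0.18 [0.001 0.003]; -0.17 [0.001 0.003]; -0.16 [0.002 0.003]; -0.15 [0.001 0.003]; -0.14 [0.002 0.003]; -0.13 [0.003 0.028]; -0.12 [0.03  0.032]; -0.11 [0.48 0.5 ]; -0.1 [0.533 0.558]; -0.09 [0.543 0.572]; -0.08 [0.501 0.505]; -0.07 [0.496 0.504]; -0.06 [0.496 0.504]; -0.05 [0.497 0.504]; -0.04 [0.496 0.504]; -0.03 [0.497 0.504]; -0.02 [0.499 0.505]; -0.01 [0.499 0.505]; 0.0 [0.523 0.548]; 0.01 [0.555 0.576]; 0.02 [0.57  0.586]; 0.03 [0.001 0.003]; 0.04 [0.001 0.002]; 0.05 [0.001 0.003]; 0.06 [0.001 0.002]; 0.07 [0.001 0.002]; 0.08 0; 0.09 0; 0.1 0; 0.11 0; 0.12 0; 0.13 0; 0.14 [0.001 0.002];
```

It's standing on its base: the top is at z = 0.03 and the free end near y ≈ -0.128. I'll lift out, back off to -y, and measure from the wrist.

Call:
{"name": "send_rows", "arguments": {
  "steps": [
    [0.06,[0,0,0.04],0],
    [0.06,[0,0,0.06],0],
    [0.06,[0,0,0.06],0],
    [0.06,[0,-0.06,0],0],
    [0.06,[0,-0.06,0],0]
  ]
}}

```text
clock: 5.8
eef_pos: [0.5726, -0.1675, 0.2639]
eef_rot: [0.687, 0.727, 0.001, 0.001]
ft_force: [0.2, -0.4, 1.1]
finger_gap: 0.652
grasp_force: 0.0
```

Call:
{"name": "send_rows", "arguments": {
  "steps": [
    [0.06,[0,-0.06,0],0],
    [0.06,[0,0,0],0],
    [0.06,[0,0,0],0]
  ]
}}

```text
clock: 6.18
eef_pos: [0.5718, -0.2263, 0.2623]
eef_rot: [0.688, 0.726, 0.0, -0.0]
ft_force: [-0.7, 1.4, -0.1]
finger_gap: 0.655
grasp_force: 0.0
```

```bash
cat > m.py <<'E'
from h import *
import sys
s=bot.observe(); print(s["clock"],s["eef_pos"].round(4),R.from_quat(s["eef_rot"]).as_matrix()[:2,1].round(3))
for cam in ("wrist","top"):
    im,P,T=cloud(cam); save(cam+sys.argv[1],im); Q=P.reshape(-1,3)
    Q=Q[(abs(Q[:,0]-.57)<.1)]
    for n,m in (("base top",(Q[:,2]>.024)&(Q[:,2]<.036)&(Q[:,1]<.14)&(Q[:,1]>-.15)),("upright",(Q[:,2]>.05)&(Q[:,2]<.15)&(Q[:,1]<.155)&(Q[:,1]>-.04))):
        q=Q[m]
        if len(q)<20: print(cam,n,"none"); continue
        r=cv2.minAreaRect((q[:,:2]*1000).astype(np.float32)); print(cam,n,len(q),np.percentile(q,[1,50,99],axis=0).round(3).tolist(),cv2.boxPoints(r).round().tolist())
    q=Q[(Q[:,2]>.193)&(Q[:,2]<.21)&(Q[:,1]>.1)&(Q[:,1]<.3)]
    if len(q)>50:
        r=cv2.minAreaRect((q[:,:2]*1000).astype(np.float32)); print(cam,"books",r[0],r[1],r[2])
        print("face edge",[(round(x,2),np.percentile(q[abs(q[:,0]-x)<.006][:,1],2).round(4)) for x in (.50,.53,.56,.59,.62) if (abs(q[:,0]-x)<.006).sum()>5])
E
python3 m.py 2
```

```text
6.175 [ 0.5718 -0.2263  0.2623] [0.999 0.053]
wrist base top 8768 [[0.526, -0.126, 0.027], [0.579, -0.07, 0.03], [0.633, -0.02, 0.033]] [[522.0, -24.0], [528.0, -130.0], [637.0, -124.0], [632.0, -18.0]]
wrist upright 649 [[0.523, -0.025, 0.05], [0.576, -0.022, 0.058], [0.631, -0.019, 0.067]] [[522.0, -24.0], [522.0, -26.0], [632.0, -20.0], [632.0, -18.0]]
top base top 1653 [[0.522, -0.126, 0.026], [0.581, -0.072, 0.031], [0.631, -0.024, 0.035]] [[519.0, -13.0], [525.0, -132.0], [636.0, -126.0], [629.0, -7.0]]
top upright 394 [[0.519, -0.027, 0.054], [0.565, -0.02, 0.126], [0.624, -0.01, 0.144]] [[519.0, -13.0], [520.0, -28.0], [630.0, -23.0], [629.0, -8.0]]
top books (568.3845825195312, 234.40516662597656) (188.84579467773438, 135.1748046875) 2.4948341846466064
face edge [(0.5, np.float64(0.1644)), (0.53, np.float64(0.1659)), (0.56, np.float64(0.1682)), (0.59, np.float64(0.1685)), (0.62, np.float64(0.1703))]
```

View pics/wrist2.png

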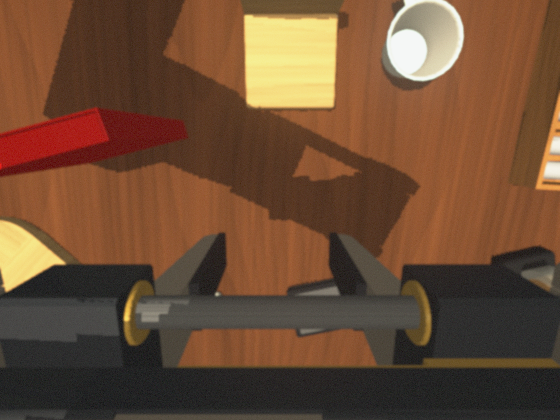

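The base block is square to the fingers at pixel (290,60), with its free end at y ≈ -0.127 and x centre ≈ 0.58. The red book at (100,140) is close to where the gripper body will be, so I'll check its extent.

Run:
```python
from h import *
for cam in ("wrist2","top"):
    pass
for cam in ("wrist","top","scene"):
    im,P,T=cloud(cam); m=(im[...,0]>90)&(im[...,1]<50)&(P[...,2]>.03)&(P[...,0]<.56)&(P[...,1]>-.32)&(P[...,1]<-.05)
    q=P[m]; print(cam,len(q))
    if not len(q): continue
    k=q[q[:,0]>np.percentile(q[:,0],98)]; print(" max x pts",k.mean(0).round(3),q[:,0].max().round(3),np.percentile(q,[1,99],axis=0).round(3).tolist())
    t=q[q[:,2]>.19]
    if len(t)>20: print(" top",cv2.boxPoints(cv2.minAreaRect((t[:,:2]*1000).astype(np.float32))).round().tolist())
```

```text
wrist 7527
 max x pts [ 0.447 -0.17   0.143] 0.448 [[0.327, -0.207, 0.037], [0.447, -0.149, 0.205]]
 top [[348.0, -176.0], [355.0, -199.0], [448.0, -171.0], [442.0, -148.0]]
top 0
scene 2733
 max x pts [ 0.446 -0.172  0.126] 0.448 [[0.308, -0.215, 0.033], [0.446, -0.155, 0.205]]
 top [[299.0, -193.0], [307.0, -219.0], [449.0, -175.0], [441.0, -149.0]]
```

The red book ends at x = 0.448 and the gripper body reaches down to 0.487, so it's clear. I'll descend behind the base end.

Call:
{"name": "send_rows", "arguments": {
  "steps": [
    [0.06,[0.008,0.06,0],0],
    [0.06,[0,0.002,-0.06],0],
    [0.06,[0,0,-0.06],0],
    [0.06,[0,0,-0.06],0],
    [0.06,[0,0,-0.05],0]
  ]
}}

```text
clock: 7.05
eef_pos: [0.5797, -0.1636, 0.0307]
eef_rot: [0.687, 0.726, -0.0, -0.0]
ft_force: [-0.3, 0.6, -0.3]
finger_gap: 0.65
grasp_force: 0.0
```

Call:
{"name": "send_rows", "arguments": {
  "steps": [
    [0.06,[0,0,-0.018],0],
    [0.06,[0,0,0],0],
    [0.06,[0,0.01,0],0],
    [0.06,[0,0.01,0],0],
    [0.06,[0,0.01,0],0]
  ]
}}

```text
clock: 7.68
eef_pos: [0.581, -0.1343, 0.0159]
eef_rot: [0.688, 0.726, 0.0, 0.001]
ft_force: [0.1, -3.7, 2.9]
finger_gap: 0.655
grasp_force: 2.0
```

In contact. Now pushing along the face normal.

Call:
{"name": "send_rows", "arguments": {
  "steps": [
    [0.06,[-0.0005,0.012,0],0],
    [0.06,[-0.0005,0.012,0],0],
    [0.06,[-0.001,0.012,0],0],
    [0.06,[-0.0005,0.012,0],0],
    [0.06,[-0.0005,0.012,0],0]
  ]
}}

```text
clock: 8.3
eef_pos: [0.5769, -0.0739, 0.0145]
eef_rot: [0.688, 0.726, -0.0, -0.0]
ft_force: [0.8, -4.6, 1.4]
finger_gap: 0.654
grasp_force: 1.7
```

Call:
{"name": "send_rows", "arguments": {
  "steps": [
    [0.06,[-0.0005,0.012,0],0],
    [0.06,[-0.0005,0.012,0],0],
    [0.06,[-0.001,0.012,0],0],
    [0.06,[-0.0005,0.012,0],0],
    [0.06,[-0.0005,0.012,0],0]
  ]
}}

```text
clock: 8.93
eef_pos: [0.5739, -0.0139, 0.0145]
eef_rot: [0.688, 0.726, -0.0, -0.0]
ft_force: [0.1, -2.6, 1.6]
finger_gap: 0.655
grasp_force: 1.5
```

Call:
{"name": "send_rows", "arguments": {
  "steps": [
    [0.06,[-0.0005,0.008,0],0],
    [0.06,[-0.0005,0.008,0],0],
    [0.06,[-0.0005,0.006,0],0],
    [0.06,[0,0,0],0]
  ]
}}

```text
clock: 9.43
eef_pos: [0.5723, 0.0079, 0.0145]
eef_rot: [0.688, 0.726, 0.0, -0.0]
ft_force: [-0.2, 1.1, 0.5]
finger_gap: 0.651
grasp_force: 0.0
```

```bash
python3 m.py 3; python3 -c "
from h import *
im,P,T=cloud('scene'); save('s3',cv2.resize(im[90:260,240:470],(800,591)))"
```

```text
9.425 [0.5723 0.0079 0.0145] [0.999 0.054]
wrist base top 50661 [[0.517, 0.019, 0.027], [0.571, 0.08, 0.03], [0.624, 0.126, 0.034]] [[513.0, 122.0], [520.0, -5.0], [630.0, 1.0], [624.0, 128.0]]
wrist upright 65289 [[0.513, 0.004, 0.056], [0.572, 0.033, 0.126], [0.63, 0.044, 0.143]] [[486.0, 120.0], [493.0, -7.0], [654.0, 1.0], [647.0, 129.0]]
top base top none
top upright none
top books (566.978271484375, 234.3485107421875) (190.10494995117188, 135.07044982910156) 2.513298988342285
face edge [(0.5, np.float64(0.1651)), (0.53, np.float64(0.1661)), (0.56, np.float64(0.168)), (0.59, np.float64(0.1688)), (0.62, np.float64(0.1701))]
```

View pics/s3.png

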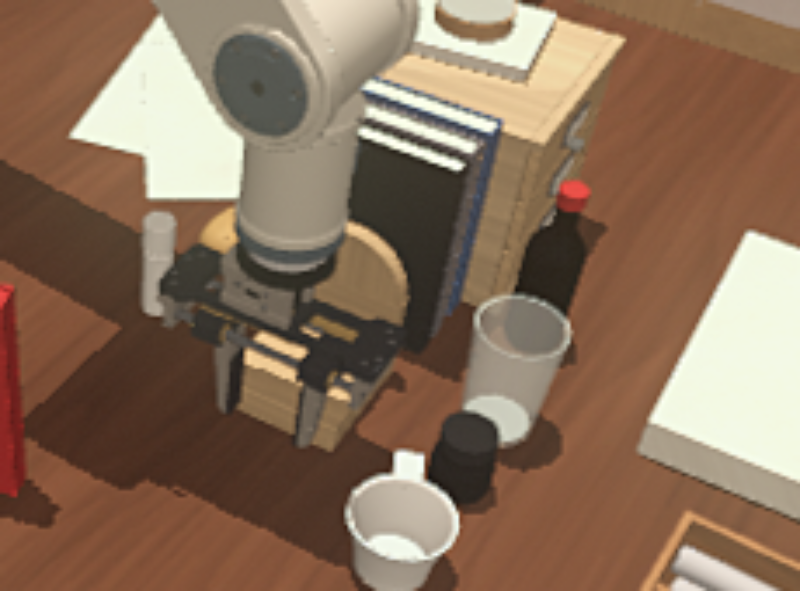

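The bookend at (330,370) stands square about 30 mm short of the books, and nothing else has been disturbed. I'll close the gap slowly and watch the force.

Call:
{"name": "send_rows", "arguments": {
  "steps": [
    [0.06,[-0.0005,0.006,0],0],
    [0.06,[-0.0005,0.005,0],0],
    [0.06,[0,0.005,0],0],
    [0.06,[0,0.004,0],0],
    [0.06,[0,0.003,0],0]
  ]
}}

```text
clock: 10.2
eef_pos: [0.5715, 0.0306, 0.0145]
eef_rot: [0.688, 0.726, -0.0, -0.0]
ft_force: [-0.7, -1.3, -1.2]
finger_gap: 0.655
grasp_force: 0.8
```

Call:
{"name": "send_rows", "arguments": {
  "steps": [
    [0.06,[0,0.002,0],0],
    [0.06,[0,0.002,0],0],
    [0.06,[0,0.002,0],0]
  ]
}}

```text
clock: 10.58
eef_pos: [0.5715, 0.0363, 0.0146]
eef_rot: [0.688, 0.726, -0.0, -0.0]
ft_force: [-0.7, -1.5, -1.0]
finger_gap: 0.653
grasp_force: 0.8
```

Call:
{"name": "send_rows", "arguments": {
  "steps": [
    [0.06,[0,0.001,0],0],
    [0.06,[0,0.001,0],0]
  ]
}}

```text
clock: 10.82
eef_pos: [0.5716, 0.0383, 0.0146]
eef_rot: [0.688, 0.726, -0.0, 0.0]
ft_force: [-0.0, -2.0, -1.5]
finger_gap: 0.655
grasp_force: 0.8
```

No jump in force yet, so I'll go on in 1 mm steps.

Call:
{"name": "send_rows", "arguments": {
  "steps": [
    [0.06,[0,0.001,0],0],
    [0.06,[0,0.001,0],0]
  ]
}}

```text
clock: 11.08
eef_pos: [0.5713, 0.0389, 0.0146]
eef_rot: [0.687, 0.726, -0.001, 0.0]
ft_force: [0.1, -15.0, 0.5]
finger_gap: 0.655
grasp_force: 7.1
```

Call:
{"name": "send_rows", "arguments": {
  "steps": [
    [0.06,[0,0.001,0],0]
  ]
}}

```text
clock: 11.2
eef_pos: [0.5712, 0.0391, 0.0146]
eef_rot: [0.687, 0.726, -0.001, 0.001]
ft_force: [-1.8, -20.0, 1.5]
finger_gap: 0.656
grasp_force: 9.8
```

Call:
{"name": "send_rows", "arguments": {
  "steps": [
    [0.06,[0,0.001,0],0]
  ]
}}

```text
clock: 11.32
eef_pos: [0.5711, 0.0392, 0.0146]
eef_rot: [0.687, 0.726, -0.002, 0.001]
ft_force: [-1.2, -25.0, 2.8]
finger_gap: 0.657
grasp_force: 12.5
```

It's snug at 25 N and has stopped moving. I'll back off and lift clear, then check.

Call:
{"name": "send_rows", "arguments": {
  "steps": [
    [0.06,[0,-0.004,0],0],
    [0.06,[0,-0.01,0],0],
    [0.06,[0,-0.03,0],0],
    [0.06,[0,-0.05,0],0],
    [0.06,[0,-0.04,0.02],0]
  ]
}}

```text
clock: 11.95
eef_pos: [0.5705, -0.093, 0.0337]
eef_rot: [0.688, 0.726, -0.001, -0.001]
ft_force: [0.8, -0.7, -0.0]
finger_gap: 0.656
grasp_force: 0.0
```

Call:
{"name": "send_rows", "arguments": {
  "steps": [
    [0.06,[0,0,0.06],0],
    [0.06,[0,0,0.06],0],
    [0.06,[0,0,0.06],0],
    [0.06,[0,0,0.06],0],
    [0.06,[0,0,0.06],0]
  ]
}}

```text
clock: 12.58
eef_pos: [0.5713, -0.0917, 0.3369]
eef_rot: [0.688, 0.726, 0.0, 0.0]
ft_force: [1.4, -0.3, -0.3]
finger_gap: 0.653
grasp_force: 0.0
```

```bash
python3 m.py 4
python3 - <<'E'
from h import *
im,P,T=cloud('scene'); save('s4',cv2.resize(im[90:260,240:470],(800,591)))
im=cv2.imread('pics/top4.png')[100:290,100:340,::-1]; save('t4',cv2.resize(im,(720,570)))
E
```

```text
12.575 [ 0.5713 -0.0917  0.3369] [0.999 0.054]
wrist base top 5427 [[0.516, 0.05, 0.027], [0.57, 0.096, 0.03], [0.624, 0.139, 0.032]] [[513.0, 140.0], [518.0, 47.0], [628.0, 53.0], [623.0, 145.0]]
wrist upright none
top base top 282 [[0.548, 0.047, 0.025], [0.578, 0.059, 0.031], [0.623, 0.074, 0.035]] [[544.0, 76.0], [545.0, 46.0], [625.0, 49.0], [624.0, 79.0]]
top upright 114 [[0.54, 0.152, 0.072], [0.581, 0.154, 0.123], [0.618, 0.155, 0.143]] [[538.0, 155.0], [538.0, 152.0], [620.0, 152.0], [620.0, 155.0]]
top books (565.5826416015625, 231.63922119140625) (136.65350341796875, 190.09329223632812) 89.99378204345703
face edge [(0.5, np.float64(0.1649)), (0.53, np.float64(0.166)), (0.56, np.float64(0.1672)), (0.59, np.float64(0.1689)), (0.62, np.float64(0.1702))]
```

View pics/t4.png

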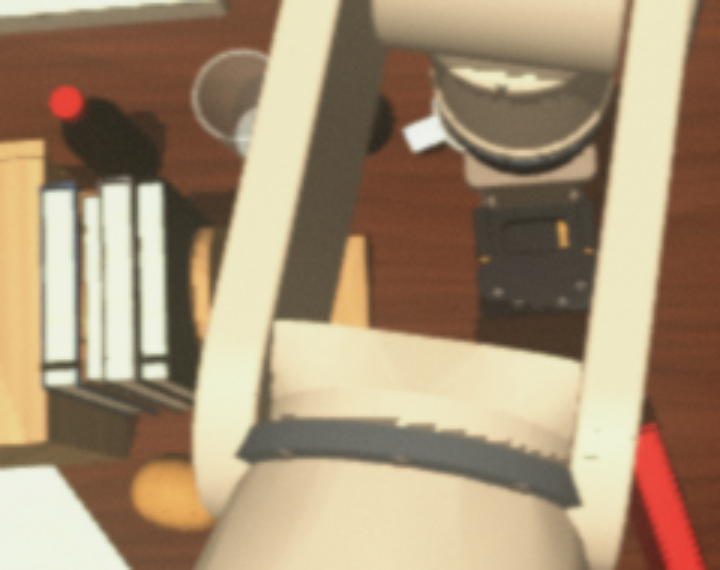

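View pics/s4.png

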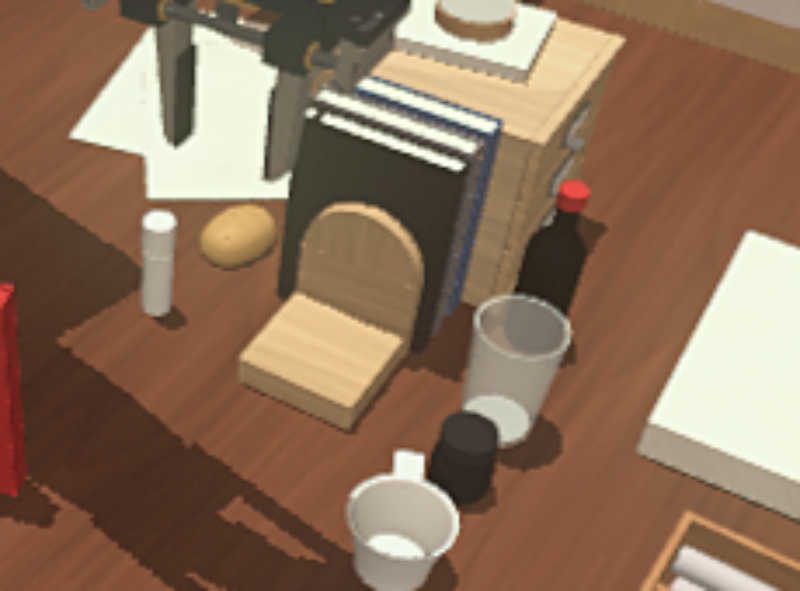

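The bookend at (330,320) stands flat against the last book at (385,220). The books are upright and unmoved, the other objects are undisturbed, and the gripper is well clear. Handing in.

```bash
python3 -c "
from workcell import bot
print(bot.job_done())"
```

```text
the job is handed in; nothing more can be done
None
```

The job is handed in: the bookend stands on its base with its upright snug against the last sketchbook, the books are still upright in their row, nothing else looked disturbed in the last pictures, and the arm finished clear at about 12.6 s.

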